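Demagnetise the big screwdriver

TASK

Flip the demagnetiser's toggle switch fully over to on, the side away from the robot. Then take the big screwdriver from the rack, dip its blade tip well down into the open coil pot and keep it there for a second, and hang it back upright in a free rack slot with its collar resting on the rack. Be gentle with the pot, leave the demagnetiser switched on, and leave the other tools and parts where they are.

Things in the scene. Friction and masses are not known exactly. Their poses are not given: they have to be found in the camera images.
- driver: Big screwdriver, 200 mm long, about 120 g, hanging blade down in one of the three rack slots; thicker and taller than the two others. Origin: centre of the underside of the collar, z up. Collar 36 mm across, 10 mm high; straight round handle 30 mm across from 16 to 93 mm above the origin, top at 105 mm. Blade 8 mm across, ending 95 mm below the origin. Round: its yaw does not matter.
- driver_tip (a point): Lowest point of the big screwdriver's blade, 95 mm below the collar's underside.
- small_a: A small screwdriver, same materials, bystander: handle 20 mm in diameter and 70 mm high above a 26 mm collar, blade 6 mm in diameter and 75 mm long. Hangs in another slot. Origin: centre of the collar's underside.
- small_b: A second small screwdriver, the same as small_a, hanging in the remaining slot.
- rack: Fixed aluminium rack, 252 mm long (y), 76 mm deep (x). Its top is a 6 mm plate, upper face 115 mm above the bench, with three slots 80 mm apart, 18 mm wide, open to the rack's front (-x) and ending 9 mm past the slot centre. Origin: on the bench under the middle slot's centre; z up. Grip a handle with fingers in front and behind (closing along x), clear of the neighbours.
- slot0 (a point): Centre of the rack slot at the rack's -y end, on the plate's upper face (115 mm up). A hanging screwdriver's origin lies here within some mm. Same axes as the rack.
- slot1 (a point): Centre of the middle slot, same height.
- slot2 (a point): Centre of the slot at the rack's +y end, same height.
- demag: Fixed tool demagnetiser: a grey base 120 mm (x) by 200 mm (y), 15 mm high, carrying a black open pot with copper windings and, beside it, a toggle switch. Origin: centre of the base's underside, z up; its front is -x, roughly towards the robot. The pot stands 45 mm from the origin towards -y, the switch pivot 60 mm towards +y.
- pot_rim (a point): Centre of the round coil pot's open mouth, 90 mm above the bench. The mouth is 76 mm in diameter inside, the wall 4 mm thick, the inner floor 70 mm below the rim. Same axes as the demagnetiser.
- switch_tip (a point): Centre of the 26 mm black ball on the toggle lever's end. The lever, a 10 mm bar, is 80 mm long and pivots about the demagnetiser's y axis, 37 mm above the bench, on a 70 x 50 mm block 40 mm high. Off, it leans 0.5 rad to the front (-x); on, 0.5 rad to the back (+x). The ball is then 107 mm above the bench, 38 mm before or behind the pivot; midway 117 mm up.
- switch (a joint): Toggle switch angle, rad: 0 is off (ball leaning to the front), 1.0 is fully on (ball leaning to the back), with a stop at each end. It moves with about 1 N at the ball and stays where it is left; closed fingers can push it over.
- sensor_case: Bystander: open green metal sensor case, 60 x 75 x 50 mm, standing on the bench. Origin: centre of its underside.
- spray: Bystander: small spray can, 52 mm in diameter, 120 mm high, standing on the bench. Origin: centre of its underside.
Things that resemble listed ones, but are neither listed nor needed, are in the scene too. What is shaped like the driver but orange or pink is not meant. Of the things that look like the demag, the middle-sized one is meant.

How it is judged:
By the outcome, as a careful person would: the job done as asked, in the order asked, and still so for the second after the job is handed in, with the robot touching nothing.
It also fails if it takes over 72 s, if anything falls off the work surface, if the arm or the gripper's body presses on something with over 40 N, if the wrist force passes 120 N, or if a joint passes its speed limit or range.

ROBOT

A 6-joint arm with a two-finger parallel gripper is mounted at the origin on the work surface. World frame = base frame: x ahead of the robot, y to its left, z up, the work surface at z = 0. Lengths are in mm, angles in rad, forces in N, time in s.
With the tool pointing down it reaches from about 350 to 775 mm from the base axis. Payload 7.3 kg.
Tool frame: the origin (TCP) lies at the very end of the fingers, on their centre line; the grasp point (between the pads) lies 19 mm behind it; z points along the fingers, y is the line along which they close (so a half turn about z gives the same grasp; the last joint's range is limited). The gripper opens to 92 mm and grips with 3 to 60 N. Pads are 19 mm wide; open, the fingers measure 130 mm over their backs; the gripper's body (75 mm by 190 mm) begins 47 mm behind the grasp point.
Start: joints at [1.123, 0.342, 1.524, -0, 1.275, -0.146], TCP at [156.036, 501.296, 226.741] pointing down, gripper open.
Joint ranges: [-2.53, 2.53], [-0.77, 2.02], [0.04, 2.7], [-1, 4.14], [0.28, 2.66], [-3.11, 3.11]. Speed limits (rad/s): [2.57, 2.57, 3.14, 3.14, 3.14, 3.14].

INTERFACE

Orientations are given as [roll, pitch, yaw] about the fixed x, y, z axes, in that order (R = Rz(yaw) Ry(pitch) Rx(roll)).
In Python, from plant import bot gives the robot as it stands.
- The arm moves only by the tool jog_arm, never from a script. Its argument "targets" is a list of rows, each an object with "xyz": the shift along the tool's x, y, z as a fraction of full scale, a list of three; "spin": the turn about the tool's z as a fraction of full scale. In form: [{"xyz": [x, y, z], "spin": spin}, ...]. A call has exactly 10 rows; each row shifts and turns the commanded pose from where the row before left it, along the tool's axes as they then stand; what a row does not reach is not made up. Full scale, the value 1, is 80 mm for a shift and 0.1 rad for a turn. A row lasts 1/8 s, in which the tool goes at most 62.5 mm and 10.7 degrees, less where a joint would pass 70% of its speed; a pose out of reach is approached as far as the arm can. A call with a number of a shift or a turn outside -1 to 1 is refused whole. A call with a gripper value outside its range is refused whole. "gripper" is the opening in per cent of the stroke, from 0 (shut) to 100 (fully open), set as the call begins (left out, the last holds). The fingers move at their own pace and stop on an object; the grip force is fixed at half the most. Time passes only in rows, so rows that do not move let the fingers close, or fill a call up. It gives the time, the measured TCP pose, the force, the opening and the grip force at its end, in the units of the state.
- bot.get_obs(): the state, without advancing time (a new reading comes with each control period).
- bot.capture(name): name is "scene" or "top" or "wrist"; returns the picture (384x512x3 uint8, blue, green, red); there is no depth.
- bot.get_calibration(name): a dict with "vfov" (degrees; the focal length in pixels is half the picture's height over the tangent of half this angle, whatever the lens; pixels are square), "cx", "cy" (the principal point, pixels), "eye" and "rotation" of the camera in the world. Camera axes: x right, y down, z forward; pixel columns grow to the right and rows downward; lengths in mm; the calibration is good to about 2 mm. A picture is of the moment at which its call begins: read the wrist's pose just before it. get_calibration takes no time and is no camera call; for the wrist camera it gives the pose at the moment of the call.
- bot.close_job(): hands the job in; it is judged then, once.
The state is a dict: "time": time; "joint_positions": joint angles; "dq": joint speeds; "tau": joint torques, N m; "tool_pos": TCP position; "tcp_rot": TCP orientation; "contact_force": force on the tool from outside, world axes, zero at the start; "moment": the same for the moment, N m; "grip_width": finger opening in mm; "finger_force": force on a finger pad.
Only numpy, scipy, OpenCV 4.12 (cv2) and the standard library are available. Lean on these libraries where they do the work, as an engineer would, in place of code of your own. Each camera call takes 0.05 s, during which the arm holds its last target. There are 200 camera calls.

## Working session

There is one attempt and no reset: what is moved stays moved. The work goes in short steps, Python scripts to look and compute and a tool call to move; the robot and the scene stay as the last step left them, time stands still between calls to the robot, and variables do not carry over. Pictures are saved under pics/ and viewed, at most 10 in all, crops included, and the job is handed in when it is done.

Besides the shell and the picture viewer there is one more tool, called as name([rows], argument=value, ...), one row to a line, values as JSON. jog_arm: Moves the arm, as the interface text tells. Shift numbers are shares of 80 mm and turn numbers shares of 0.1 rad, none past 1 either way. Its arguments: {"type":"object","properties":{"targets":{"type":"array","items":{"type":"object","properties":{"xyz":{"type":"array","items":{"type":"number"}},"spin":{"type":"number"}}}},"gripper":{"type":"number"}},"required":["targets"]}

```bash
mkdir -p pics; cat > h.py <<'E'
import sys; sys.path.insert(0,'.')
import numpy as np, cv2
from plant import bot
def cal(n):
    c=bot.get_calibration(n); f=192/np.tan(np.radians(c['vfov'])/2)
    return c,f
def ray(c,f,u,v):
    d=np.array(c['rotation'])@np.array([(u-c['cx'])/f,(v-c['cy'])/f,1]); return np.array(c['eye']),d
def atz(c,f,u,v,z):
    e,d=ray(c,f,u,v); return e+d*(z-e[2])/d[2]
def proj(c,f,p):
    q=np.array(c['rotation']).T@(np.array(p)-np.array(c['eye'])); return q[:2]/q[2]*f+[c['cx'],c['cy']]
E
python3 - <<'E'
from h import *
for n in('scene','top'):
    c,f=cal(n);print(n,c,f)
    im=bot.capture(n);cv2.imwrite(f'pics/{n}0.png',im); cv2.imwrite(f'pics/{n}0b.png',cv2.resize(im,(800,600),interpolation=cv2.INTER_CUBIC))
o=bot.get_obs();print(o)
E
ls
```

```text
scene {'vfov': 47.579015510274765, 'cx': 257.1355093465811, 'cy': 191.17830053055692, 'eye': array([1057.93076152, -200.06686732,  923.53033763]), 'rotation': array([-2.55767044,  0.01171475,  1.16717137])} 435.5382689400928
top {'vfov': 42.42362397197702, 'cx': 256.86491385943, 'cy': 190.8106405248062, 'eye': array([ 419.07506792,  -25.28248164, 1427.34737917]), 'rotation': array([-3.04846429,  0.02445963, -1.56700286])} 494.70303117218054
{'time': 0.1, 'joint_positions': array([ 1.12300396e+00,  3.42661135e-01,  1.52493496e+00, -2.31412685e-05,
        1.27538909e+00, -1.46010145e-01]), 'dq': array([-0.00178042, -0.00038655, -0.00356311, -0.00078587, -0.00096046,
       -0.00033203]), 'tau': array([ 2.65386749e-03, -4.31999409e+01, -2.44699985e+01,  7.20957876e-02,
        5.25317097e-02, -6.72427882e-05]), 'tool_pos': array([155.87161324, 500.94259449, 226.10555751]), 'tcp_rot': array([-3.14021171e+00, -1.80708874e-04,  2.83981706e+00]), 'contact_force': array([ 0.46467933, -0.02328495, -0.21245824]), 'moment': array([-0.00554251, -0.00469454,  0.01127059]), 'finger_force': 0.0, 'grip_width': 92.04055201469419}
h.py
pics
```

View pics/scene0b.png

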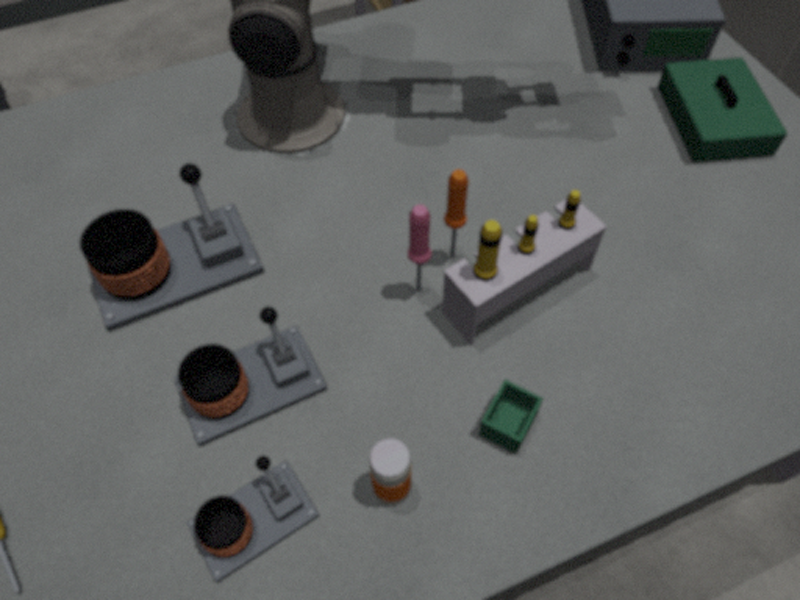

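View pics/top0b.png

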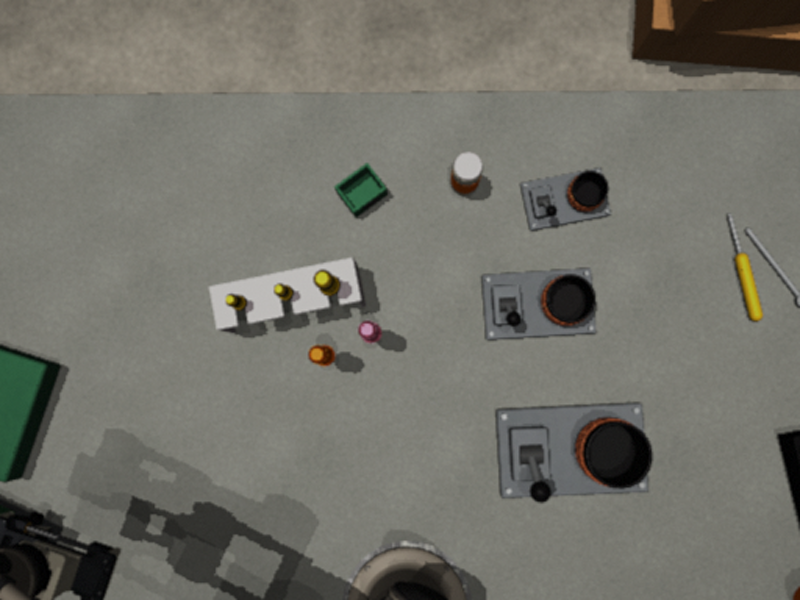

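The scene picture shows three demagnetisers, with the middle one at about (255,375), its pot mouth at (211,372) and its ball at (268,315). The yellow driver's top is at (490,227). In the top picture the middle demag's pot mouth is at (569,300), its ball at (514,318) and the driver's top at (325,281). A pink and an orange decoy stand in front of the rack.

```bash
cat >> h.py <<'E'
from scipy.spatial.transform import Rotation as R
_c=bot.get_calibration
def cal(n):
    c=dict(_c(n)); r=np.array(c['rotation'])
    if r.size==3: c['rotation']=R.from_euler('xyz',r).as_matrix()
    return c,192/np.tan(np.radians(c['vfov'])/2)
def tri(*obs):  # (name or (c,f),u,v)
    A=np.zeros((3,3));b=np.zeros(3);L=[]
    for n,u,v in obs:
        c,f=cal(n) if isinstance(n,str) else n
        e,d=ray(c,f,u,v);d/=np.linalg.norm(d);P=np.eye(3)-np.outer(d,d);A+=P;b+=P@e;L.append((e,P))
    x=np.linalg.solve(A,b);return x.round(1),[round(float(np.linalg.norm(P@(x-e))),1) for e,P in L]
E
python3 - <<'E'
from h import *
s=.64
S={'ball':((268,315),(514,318)),'pot':((211,372),(569,300)),'driver':((490,227),(325,281)),'pink':((420,210),(369,330)),'orange':((458,175),(320,354)),'smallmid':((531,219),(284,290)),'smallend':((574,194),(234,299)),'spray':((390,452),(467,165))}
for k,(a,b) in S.items(): print(k,tri(('scene',a[0]*s,a[1]*s),('top',b[0]*s,b[1]*s)))
c,f=cal('top')
print('base',[atz(c,f,u*s,v*s,15).round() for u,v in((483,275),(592,268),(596,334),(488,340))])
print('rack',[atz(c,f,u*s,v*s,115).round() for u,v in((210,287),(355,259),(362,303),(217,328))])
print('pot',atz(c,f,569*s,300*s,90),'ball',atz(c,f,514*s,318*s,107))
E
```

```text
ball (array([ 508.7, -183.3,  109.3]), [1.3, 1.3])
pot (array([ 542.9, -283.9,   72.6]), [1.4, 1.4])
driver (array([561.1, 129.2, 209.8]), [2.9, 2.9])
pink (array([484. ,  59.9, 195.2]), [3.3, 3.3])
orange (array([445.6, 137.7, 195.5]), [3.2, 3.2])
smallmid (array([550.4, 201. , 180.4]), [4.5, 4.5])
smallend (array([535.1, 281.3, 181.4]), [3.4, 3.4])
spray (array([ 770.3, -103.9,  126.1]), [0.8, 0.8])
base [array([ 594., -140.,   15.]), array([ 607., -339.,   15.]), array([ 486., -344.,   15.]), array([ 475., -148.,   15.])]
rack [array([560., 336., 115.]), array([609.,  87., 115.]), array([533.,  74., 115.]), array([490., 322., 115.])]
pot [ 541.10488916 -281.98509949   90.        ] ball [ 508.57383602 -184.86561953  107.        ]
```

jog_arm([
  {"xyz": [0, 0, -0.12], "spin": 1},
  {"xyz": [0, 0, -0.12], "spin": 1},
  {"xyz": [0, 0, -0.12], "spin": 1},
  {"xyz": [0, 0, -0.12], "spin": 1},
  {"xyz": [0, 0, -0.12], "spin": 1},
  {"xyz": [0, 0, -0.12], "spin": 1},
  {"xyz": [0, 0, -0.12], "spin": 1},
  {"xyz": [0, 0, -0.12], "spin": 1},
  {"xyz": [0, 0, -0.12], "spin": 0.8},
  {"xyz": [0, 0, -0.12], "spin": 0},
])

```text
time: 1.35
tool_pos: [155.9, 501.1, 322.7]
tcp_rot: [-3.141, 0.001, 1.961]
contact_force: [-0.5, -0.7, 0.4]
grip_width: 91.8
finger_force: 0.0
```

jog_arm([
  {"xyz": [0, 0, 0], "spin": 1},
  {"xyz": [0, 0, 0], "spin": 1},
  {"xyz": [-0.65, 0.34, 0]},
  {"xyz": [-0.65, 0.34, 0]},
  {"xyz": [-0.65, 0.34, 0]},
  {"xyz": [-0.65, 0.34, 0]},
  {"xyz": [-0.65, 0.34, 0]},
  {"xyz": [-0.65, 0.34, 0]},
  {"xyz": [-0.65, 0.34, 0]},
  {"xyz": [-0.65, 0.34, 0]},
])

```text
invalid input
```

```bash
python3 - <<'E'
from h import *
np.set_printoptions(suppress=True)
c,f=cal('wrist');im=bot.capture('wrist');print(c,f)
np.save('w1.npy',[c,f],allow_pickle=True)
cv2.imwrite('pics/w1.png',cv2.resize(im,(800,600),interpolation=cv2.INTER_CUBIC))
E
```

```text
{'vfov': 65.22100221413758, 'cx': 255.76980933227472, 'cy': 189.27548191772775, 'eye': array([122.50112578, 577.67731731, 479.92507314]), 'rotation': array([[ 0.92461663,  0.3623718 ,  0.11734891],
       [ 0.38089874, -0.8800375 , -0.28363735],
       [ 0.00048927,  0.30695386, -0.95172427]])} 300.10083867043
```

View pics/w1.png

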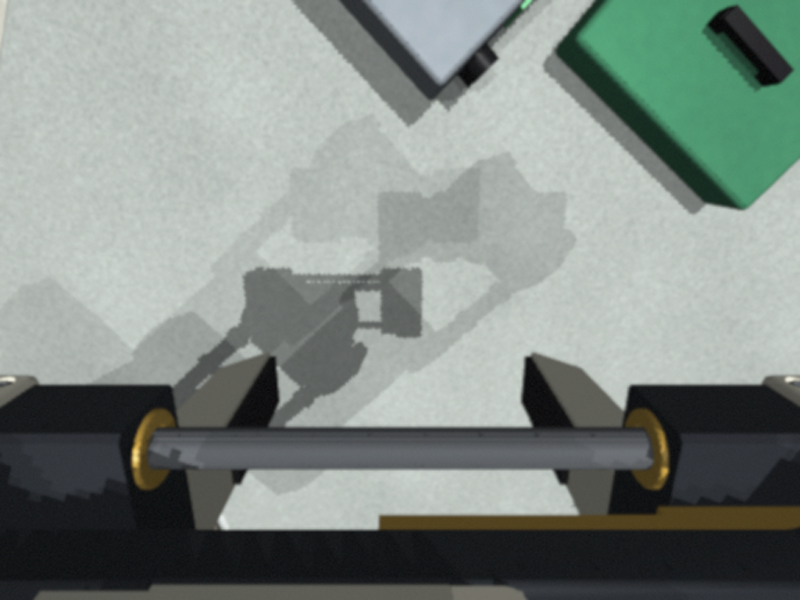

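The gripper's camera shows only bench, because the move was refused for rows with no spin. I'll resend it.

jog_arm([
  {"xyz": [0, 0, 0], "spin": 1},
  {"xyz": [0, 0, 0], "spin": 1},
  {"xyz": [-0.7, 0.33, 0], "spin": 0},
  {"xyz": [-0.7, 0.33, 0], "spin": 0},
  {"xyz": [-0.7, 0.33, 0], "spin": 0},
  {"xyz": [-0.7, 0.33, 0], "spin": 0},
  {"xyz": [-0.7, 0.33, 0], "spin": 0},
  {"xyz": [-0.7, 0.33, 0], "spin": 0},
  {"xyz": [-0.7, 0.33, 0], "spin": 0},
  {"xyz": [-0.7, 0.33, 0], "spin": 0},
])

```text
time: 2.65
tool_pos: [448.5, 99.1, 322.7]
tcp_rot: [3.141, -0.0, 1.761]
contact_force: [0.6, 0.3, -1.3]
grip_width: 91.9
finger_force: 0.0
```

```bash
cat >> h.py <<'E'
def shot(k):
    import pickle
    cf=cal('wrist');im=bot.capture('wrist');pickle.dump(cf,open(f'{k}.pkl','wb'))
    cv2.imwrite(f'pics/{k}.png',cv2.resize(im,(800,600),interpolation=cv2.INTER_CUBIC))
def ld(k):
    import pickle
    return pickle.load(open(f'{k}.pkl','rb'))
E
python3 -c "
from h import *
shot('w2');print(bot.get_obs()['tool_pos'])"
```

```text
[452.25950903  93.32025444 322.05993306]
```

View pics/w2.png

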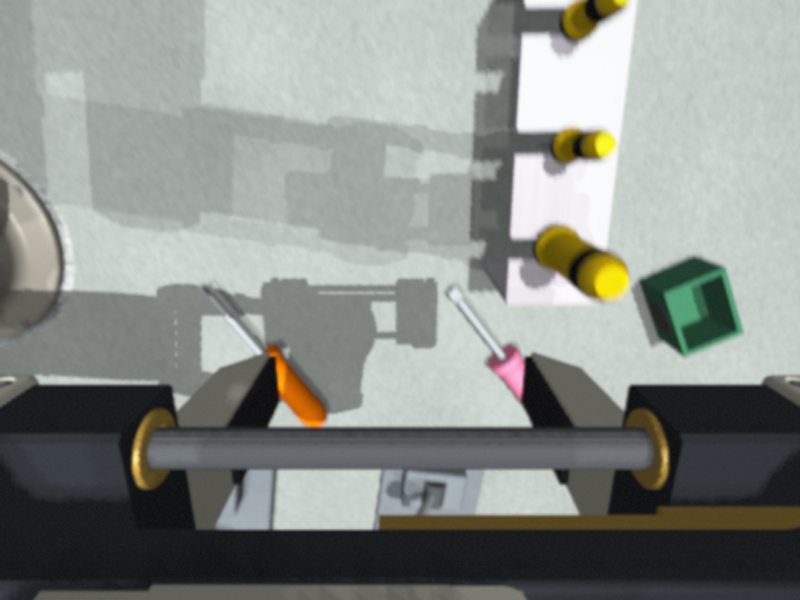

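The picture shows the driver's top dome at about (606,280) and its collar at about (549,246). The rack's -y end runs from (507,304) to (598,304), and the slots open to the left at rows 248, 135 and 20. Pink and orange stand in front.

```bash
python3 - <<'E'
from h import *
s=.64
c,f=ld('w2')
for n,u,v,z in(('top',606,279,218),('collar',550,247,122),('r0',507,304,115),('r1',598,304,115),('slotend0',540,247,115),('mid small top',602,144,190),('pinktip',453,292,0),('pinktop',515,375,195)): print(n,atz(c,f,u*s,v*s,z).round(1))
print(tri(('top',325*s,281*s),((c,f),606*s,279*s)))
for p in([563,128,220],[563,128,125],[563,128,115]): print(proj(c,f,p)/s)
E
```

```text
top [562.9 130.4 218. ]
collar [560.3 128.6 122. ]
r0 [541.7  74.9 115. ]
r1 [615.3  89.2 115. ]
slotend0 [555.  126.1 115. ]
mid small top [548.1 203.6 190. ]
pinktip [516.3  43.9   0. ]
pinktop [535.9  50.  195. ]
(array([561. , 128. , 217.3]), [3.1, 3.1])
[606.25526403 283.93903037]
[554.39266692 249.19139569]
[550.40429466 246.51920977]
```

jog_arm([
  {"xyz": [-0.68, -0.16, 0], "spin": 0},
  {"xyz": [-0.68, -0.16, 0], "spin": 0},
  {"xyz": [-0.68, -0.16, 0], "spin": 0},
  {"xyz": [-0.68, -0.16, 0], "spin": 0},
  {"xyz": [-0.68, -0.16, 0], "spin": 0},
  {"xyz": [0, 0, 0.5], "spin": 1},
  {"xyz": [0, 0, 0.58], "spin": 0.3},
  {"xyz": [0, 0, 0.58], "spin": 0},
  {"xyz": [0, 0, 0.58], "spin": 0},
  {"xyz": [0, 0, 0.58], "spin": 0},
], gripper=0)

```text
time: 3.95
tool_pos: [435.8, -177.9, 95.7]
tcp_rot: [3.141, 0.0, 1.631]
contact_force: [0.8, 0.2, 0.1]
grip_width: 0.8
finger_force: 0.0
```

```bash
python3 - <<'E'
from h import *
im=bot.capture('top');o=bot.get_obs();print(o['tool_pos'],o['tcp_rot'],o['contact_force'])
im2=bot.capture('scene')
a=cv2.resize(im[150:240,290:400],(660,540),interpolation=cv2.INTER_CUBIC)
b=cv2.resize(im2[170:310,100:240],(560,560),interpolation=cv2.INTER_CUBIC)
cv2.imwrite('pics/t1.png',cv2.resize(np.hstack([cv2.resize(a,(684,560)),b]),(800,360)))
E
```

```text
[ 432.66923543 -176.09797341   90.57938429] [-3.13391903 -0.00549037  1.63114309] [-2.72245016  1.31698999 -4.05016756]
```

View pics/t1.png

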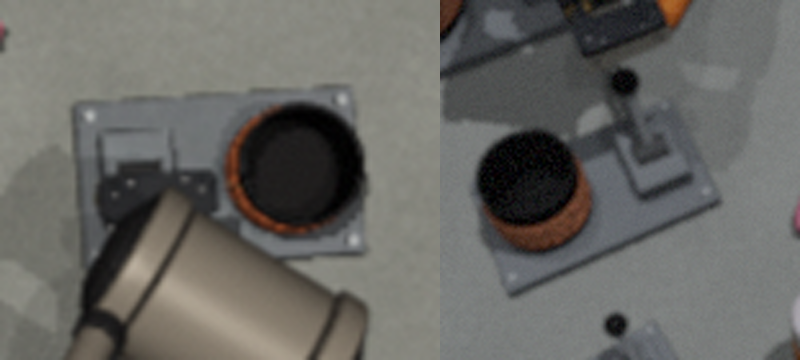

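In the right half the ball is at about (625,80), still off, with the closed fingers in front of it. Now I'll push along tool y.

jog_arm([
  {"xyz": [-0.1, 0, 0], "spin": 0},
  {"xyz": [0, 0.15, 0], "spin": 0},
  {"xyz": [0, 0.15, 0], "spin": 0},
  {"xyz": [0, 0.15, 0], "spin": 0},
  {"xyz": [0, 0.15, 0], "spin": 0},
  {"xyz": [0, 0.12, 0], "spin": 0},
  {"xyz": [0, 0.12, 0], "spin": 0},
  {"xyz": [0, 0.12, 0], "spin": 0},
  {"xyz": [0, 0.12, 0], "spin": 0},
  {"xyz": [0, 0, 0], "spin": 0},
])

```text
time: 5.3
tool_pos: [523.4, -181.1, 97.0]
tcp_rot: [3.141, 0.0, 1.63]
contact_force: [-0.3, 0.9, -0.4]
grip_width: 0.7
finger_force: 0.0
```

jog_arm([
  {"xyz": [0, 0.04, 0], "spin": 0},
  {"xyz": [0, 0.04, 0], "spin": 0},
  {"xyz": [0, 0.04, 0], "spin": 0},
  {"xyz": [0, 0.04, 0], "spin": 0},
  {"xyz": [0, 0.03, 0], "spin": 0},
  {"xyz": [0, 0.03, 0], "spin": 0},
  {"xyz": [0, 0, 0], "spin": 0},
  {"xyz": [0, 0, 0], "spin": 0},
  {"xyz": [0, 0, 0], "spin": 0},
  {"xyz": [0, 0, 0], "spin": 0},
])

```text
time: 6.55
tool_pos: [540.2, -180.1, 97.2]
tcp_rot: [3.141, -0.0, 1.63]
contact_force: [-1.1, 0.6, 0.3]
grip_width: 0.7
finger_force: 0.0
```

```bash
python3 - <<'E'
from h import *
im2=bot.capture('scene');print(bot.get_obs()['contact_force'])
cv2.imwrite('pics/s2.png',cv2.resize(im2[170:310,100:290],(800,590),interpolation=cv2.INTER_CUBIC))
E
```

```text
[-0.47341801  0.00984282  0.6555463 ]
```

View pics/s2.png

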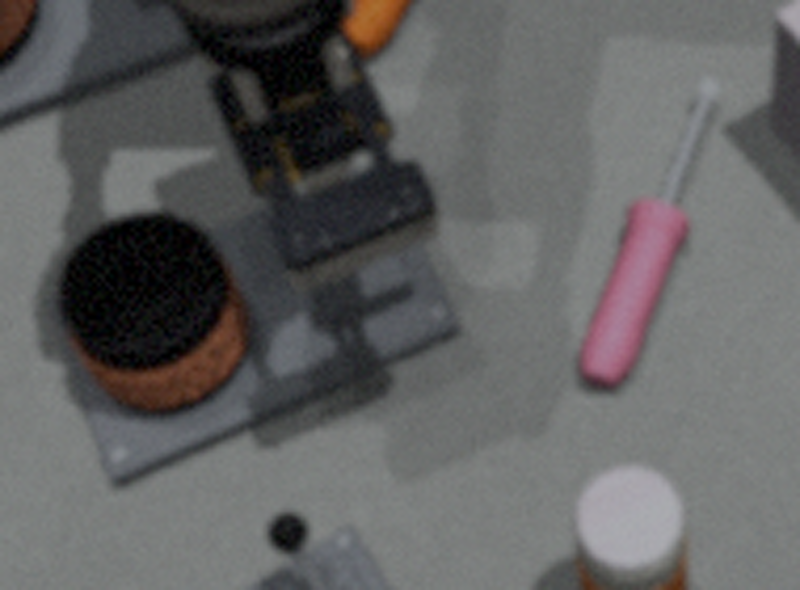

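The ball is hidden behind the gripper body. Pink now lies on the bench with its handle end at (605,370), though the tool passed far above it, so it toppled by itself. I'll push on gently until the stop gives a force.

jog_arm([
  {"xyz": [0, 0.03, 0], "spin": 0},
  {"xyz": [0, 0.03, 0], "spin": 0},
  {"xyz": [0, 0.02, 0], "spin": 0},
  {"xyz": [0, 0, 0], "spin": 0},
  {"xyz": [0, 0, 0], "spin": 0},
  {"xyz": [0, 0, 0], "spin": 0},
  {"xyz": [0, 0, 0], "spin": 0},
  {"xyz": [0, 0, 0], "spin": 0},
  {"xyz": [0, 0, 0], "spin": 0},
  {"xyz": [0, 0, 0], "spin": 0},
])

```text
time: 7.85
tool_pos: [546.6, -179.7, 97.1]
tcp_rot: [3.142, -0.0, 1.63]
contact_force: [0.2, -0.2, -0.4]
grip_width: 0.4
finger_force: 0.0
```

jog_arm([
  {"xyz": [0, 0.03, 0], "spin": 0},
  {"xyz": [0, 0.03, 0], "spin": 0},
  {"xyz": [0, 0, 0], "spin": 0},
  {"xyz": [0, 0, 0], "spin": 0},
  {"xyz": [0, 0, 0], "spin": 0},
  {"xyz": [0, 0, 0], "spin": 0},
  {"xyz": [0, 0, 0], "spin": 0},
  {"xyz": [0, 0, 0], "spin": 0},
  {"xyz": [0, 0, 0], "spin": 0},
  {"xyz": [0, 0, 0], "spin": 0},
])

```text
time: 9.1
tool_pos: [550.1, -179.4, 96.8]
tcp_rot: [-3.138, -0.001, 1.63]
contact_force: [-5.6, -0.3, 1.3]
grip_width: 0.3
finger_force: 3.1
```

```bash
python3 - <<'E'
from h import *
im2=bot.capture('scene')
im=bot.capture('top')
a=cv2.resize(im[100:290,100:400],(800,507),interpolation=cv2.INTER_CUBIC)
cv2.imwrite('pics/t3.png',a)
c,f=cal('scene')
for p in([575,-182,107],[565,-182,112],[550,-182,115]): print((proj(c,f,p)-[100,170])*4.21)
E
```

```text
[339.78333892 236.34865549]
[332.26975951 215.74537149]
[322.49394427 189.38525289]
```

View pics/t3.png

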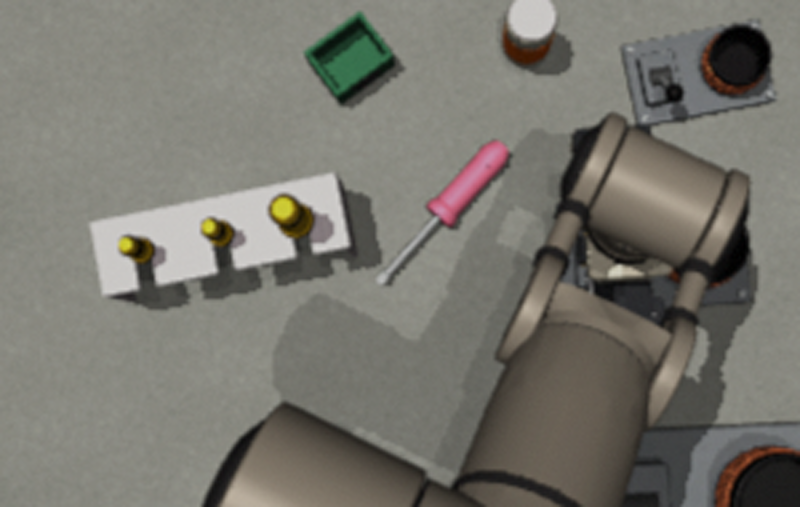

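The stop shows as 5.6 N, so the lever is against its on end. Next I retreat and go above the driver.

jog_arm([
  {"xyz": [0, -0.4, 0], "spin": 0},
  {"xyz": [0, 0, -0.7], "spin": 0},
  {"xyz": [0, 0, -0.7], "spin": -1},
  {"xyz": [0, 0, -0.7], "spin": -0.3},
  {"xyz": [0.62, 0.21, 0], "spin": 0},
  {"xyz": [0.62, 0.21, 0], "spin": 0},
  {"xyz": [0.62, 0.21, 0], "spin": 0},
  {"xyz": [0.62, 0.21, 0], "spin": 0},
  {"xyz": [0.62, 0.21, 0], "spin": 0},
  {"xyz": [0.62, 0.21, 0], "spin": 0},
])

```text
time: 10.45
tool_pos: [562.8, 131.8, 265.3]
tcp_rot: [3.141, -0.0, 1.76]
contact_force: [-0.1, 0.0, 0.0]
grip_width: 0.6
finger_force: 0.0
```

```bash
python3 - <<'E'
from h import *
im=bot.capture('scene');o=bot.get_obs();print(o['tool_pos'],o['tcp_rot'])
a=cv2.resize(im[170:310,100:290],(800,590),interpolation=cv2.INTER_CUBIC)
cv2.imwrite('pics/s3.png',a)
E
```

```text
[562.80462688 137.82548546 265.10726263] [ 3.13973826 -0.0040224   1.76367535]
```

View pics/s3.png

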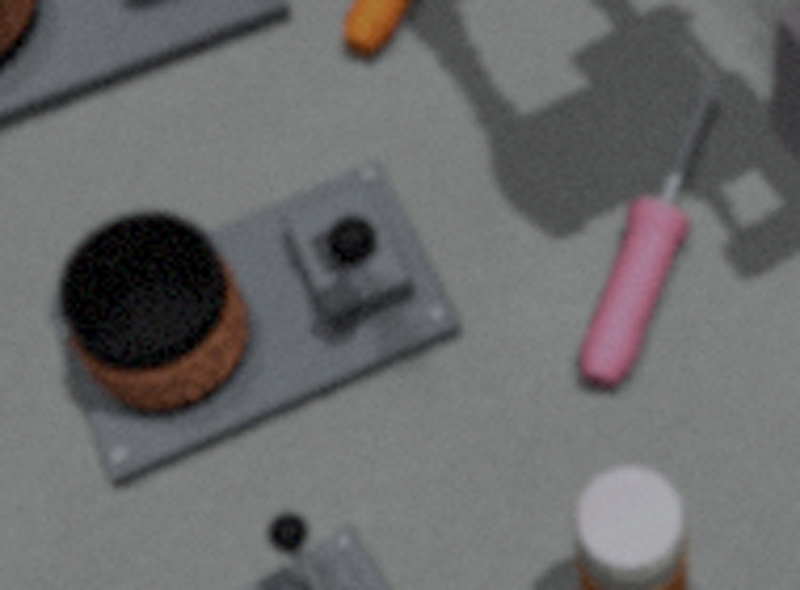

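The ball is at (352,240), which projects to about (577,-180,107), so the switch is fully on. I'll open the gripper and centre over the driver.

jog_arm([
  {"xyz": [-0.1, 0, 0], "spin": 0},
  {"xyz": [0, 0, 0], "spin": 0},
  {"xyz": [0, 0, 0], "spin": 0},
  {"xyz": [0, 0, 0], "spin": 0},
  {"xyz": [0, 0, 0], "spin": 0},
  {"xyz": [0, 0, 0], "spin": 0},
  {"xyz": [0, 0, 0], "spin": 0},
  {"xyz": [0, 0, 0], "spin": 0},
  {"xyz": [0, 0, 0], "spin": 0},
  {"xyz": [0, 0, 0], "spin": 0},
], gripper=100)

```text
time: 11.75
tool_pos: [564.0, 122.1, 265.1]
tcp_rot: [3.142, -0.0, 1.76]
contact_force: [1.3, 0.4, -0.1]
grip_width: 91.0
finger_force: 0.0
```

jog_arm([
  {"xyz": [0.09, -0.01, 0], "spin": 0},
  {"xyz": [0, 0, 0.2], "spin": 0},
  {"xyz": [0, 0, 0.2], "spin": 0},
  {"xyz": [0, 0, 0.2], "spin": 0},
  {"xyz": [0, 0, 0.2], "spin": 0},
  {"xyz": [0, 0, 0.2], "spin": 0},
  {"xyz": [0, 0, 0.15], "spin": 0},
  {"xyz": [0, 0, 0.12], "spin": 0},
  {"xyz": [0, 0, 0], "spin": 0},
  {"xyz": [0, 0, 0], "spin": 0},
])

```text
time: 13.0
tool_pos: [562.2, 129.0, 164.0]
tcp_rot: [3.141, 0.0, 1.76]
contact_force: [0.8, 0.1, 0.2]
grip_width: 91.7
finger_force: 0.0
```

jog_arm([
  {"xyz": [0, 0, 0], "spin": 0},
  {"xyz": [0, 0, 0], "spin": 0},
  {"xyz": [0, 0, 0], "spin": 0},
  {"xyz": [0, 0, 0], "spin": 0},
  {"xyz": [0, 0, 0], "spin": 0},
  {"xyz": [0, 0, 0], "spin": 0},
  {"xyz": [0, 0, 0], "spin": 0},
  {"xyz": [0, 0, 0], "spin": 0},
  {"xyz": [0, 0, 0], "spin": 0},
  {"xyz": [0, 0, 0], "spin": 0},
], gripper=0)

```text
time: 14.25
tool_pos: [562.0, 128.9, 163.6]
tcp_rot: [3.141, 0.0, 1.76]
contact_force: [-0.3, 0.3, 1.4]
grip_width: 29.6
finger_force: 30.0
```

jog_arm([
  {"xyz": [0, 0, -0.1], "spin": 0},
  {"xyz": [0, 0, -0.2], "spin": 0},
  {"xyz": [0, 0, -0.2], "spin": 0},
  {"xyz": [0, 0, -0.2], "spin": 0},
  {"xyz": [0, 0, -0.2], "spin": 0},
  {"xyz": [0, 0, -0.2], "spin": 0},
  {"xyz": [0, 0, -0.2], "spin": 0},
  {"xyz": [0, 0, -0.2], "spin": 0},
  {"xyz": [0, 0, -0.1], "spin": 0},
  {"xyz": [0, 0, 0], "spin": 0},
])

```text
time: 15.5
tool_pos: [562.1, 129.0, 292.4]
tcp_rot: [3.14, 0.0, 1.76]
contact_force: [-0.2, 0.2, -2.1]
grip_width: 29.4
finger_force: 30.0
```

jog_arm([
  {"xyz": [-0.3, -0.07, 0], "spin": 0},
  {"xyz": [-0.5, -0.12, 0], "spin": 0},
  {"xyz": [-0.6, -0.14, 0], "spin": 0},
  {"xyz": [-0.6, -0.14, 0], "spin": 0},
  {"xyz": [-0.6, -0.14, 0], "spin": 0},
  {"xyz": [-0.6, -0.14, 0], "spin": 0},
  {"xyz": [-0.6, -0.14, 0], "spin": 0},
  {"xyz": [-0.6, -0.14, 0], "spin": 0},
  {"xyz": [-0.4, -0.1, 0], "spin": 0},
  {"xyz": [-0.2, -0.05, 0], "spin": 0},
])

```text
time: 16.75
tool_pos: [543.7, -283.1, 290.5]
tcp_rot: [-3.14, -0.001, 1.758]
contact_force: [-0.6, 0.4, -1.0]
grip_width: 29.2
finger_force: 30.0
```

```bash
python3 - <<'E'
from h import *
im=bot.capture('scene');o=bot.get_obs();print(o['tool_pos'],o['tcp_rot'],o['grip_width'])
a=cv2.resize(im[130:310,80:290],(700,600),interpolation=cv2.INTER_CUBIC)
cv2.imwrite('pics/s4.png',a)
c,f=cal('scene');t=o['tool_pos']
for z in(143.7,48.7): print((proj(c,f,t-[0,0,z])-[80,130])*3.333)
print((proj(c,f,[543,-284,90])-[80,130])*3.333)
E
```

```text
[ 543.65000416 -284.31742905  290.47153627] [-3.14025944e+00 -1.81676831e-04  1.75752958e+00] 29.360949109227427
[151.03635522 306.32519108]
[106.27377665 222.90141891]
[174.41792928 348.47623472]
```

View pics/s4.png

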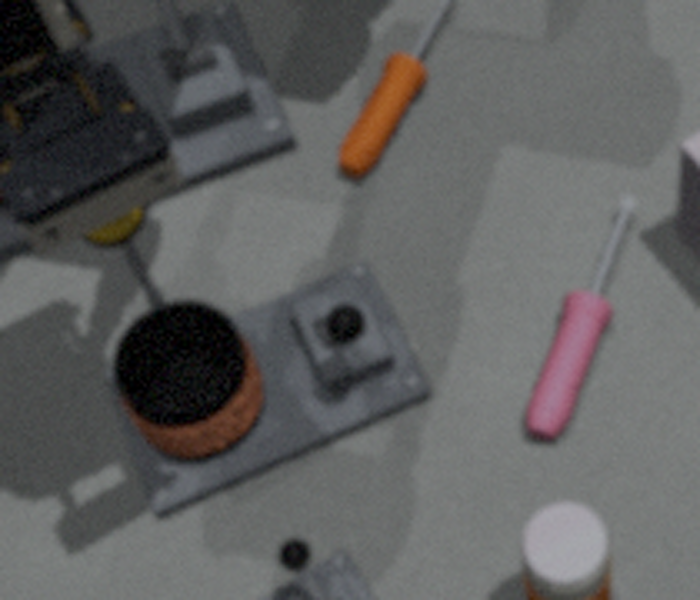

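The blade tip is at (155,305), as predicted. The pot mouth's centre is at (181,362), about 6 mm further along +x than assumed, so I correct for that and dip.

jog_arm([
  {"xyz": [0, 0.07, 0], "spin": 0},
  {"xyz": [0, 0, 0.1], "spin": 0},
  {"xyz": [0, 0, 0.2], "spin": 0},
  {"xyz": [0, 0, 0.2], "spin": 0},
  {"xyz": [0, 0, 0.2], "spin": 0},
  {"xyz": [0, 0, 0.2], "spin": 0},
  {"xyz": [0, 0, 0.2], "spin": 0},
  {"xyz": [0, 0, 0.2], "spin": 0},
  {"xyz": [0, 0, 0.1], "spin": 0},
  {"xyz": [0, 0, 0], "spin": 0},
])

```text
time: 18.05
tool_pos: [549.6, -280.5, 178.8]
tcp_rot: [-3.141, -0.001, 1.76]
contact_force: [0.1, 0.1, -1.2]
grip_width: 29.5
finger_force: 30.0
```

jog_arm([
  {"xyz": [0, 0, 0], "spin": 0},
  {"xyz": [0, 0, 0], "spin": 0},
  {"xyz": [0, 0, 0], "spin": 0},
  {"xyz": [0, 0, 0], "spin": 0},
  {"xyz": [0, 0, 0], "spin": 0},
  {"xyz": [0, 0, 0], "spin": 0},
  {"xyz": [0, 0, 0], "spin": 0},
  {"xyz": [0, 0, 0], "spin": 0},
  {"xyz": [0, 0, 0], "spin": 0},
  {"xyz": [0, 0, 0], "spin": 0},
])

```text
time: 19.3
tool_pos: [549.8, -280.6, 179.5]
tcp_rot: [3.142, -0.0, 1.76]
contact_force: [0.2, -0.2, -2.4]
grip_width: 28.8
finger_force: 30.0
```

jog_arm([
  {"xyz": [0, 0, 0], "spin": 0},
  {"xyz": [0, 0, 0], "spin": 0},
  {"xyz": [0, 0, -0.1], "spin": 0},
  {"xyz": [0, 0, -0.2], "spin": 0},
  {"xyz": [0, 0, -0.2], "spin": 0},
  {"xyz": [0, 0, -0.2], "spin": 0},
  {"xyz": [0, 0, -0.2], "spin": 0},
  {"xyz": [0, 0, -0.2], "spin": 0},
  {"xyz": [0, 0, -0.2], "spin": 0},
  {"xyz": [0, 0, -0.1], "spin": 0},
])

```text
time: 20.55
tool_pos: [550.1, -280.7, 293.3]
tcp_rot: [3.14, 0.002, 1.76]
contact_force: [-0.2, -0.1, -1.7]
grip_width: 29.4
finger_force: 30.0
```

jog_arm([
  {"xyz": [0.3, 0.07, 0], "spin": 0},
  {"xyz": [0.6, 0.13, 0], "spin": 0},
  {"xyz": [0.7, 0.15, 0], "spin": 0},
  {"xyz": [0.7, 0.15, 0], "spin": 0},
  {"xyz": [0.7, 0.16, 0], "spin": 0},
  {"xyz": [0.7, 0.16, 0], "spin": 0},
  {"xyz": [0.7, 0.16, 0], "spin": 0},
  {"xyz": [0.4, 0.09, 0], "spin": 0},
  {"xyz": [0.2, 0.04, 0], "spin": 0},
  {"xyz": [0, 0, 0], "spin": 0},
])

```text
time: 21.8
tool_pos: [561.3, 129.8, 291.2]
tcp_rot: [-3.141, 0.0, 1.762]
contact_force: [0.8, 0.5, -0.7]
grip_width: 29.6
finger_force: 30.0
```

jog_arm([
  {"xyz": [0, -0.01, 0], "spin": 0},
  {"xyz": [0, 0, 0.1], "spin": 0},
  {"xyz": [0, 0, 0.2], "spin": 0},
  {"xyz": [0, 0, 0.2], "spin": 0},
  {"xyz": [0, 0, 0.2], "spin": 0},
  {"xyz": [0, 0, 0.2], "spin": 0},
  {"xyz": [0, 0, 0.2], "spin": 0},
  {"xyz": [0, 0, 0.2], "spin": 0},
  {"xyz": [0, 0, 0.1], "spin": 0},
  {"xyz": [0, 0, 0], "spin": 0},
])

```text
time: 23.05
tool_pos: [560.9, 128.6, 178.9]
tcp_rot: [-3.141, -0.0, 1.759]
contact_force: [-0.2, -0.3, -1.9]
grip_width: 29.4
finger_force: 30.0
```

jog_arm([
  {"xyz": [0.003, 0.01, 0.05], "spin": 0},
  {"xyz": [0, 0, 0.05], "spin": 0},
  {"xyz": [0, 0, 0.05], "spin": 0},
  {"xyz": [0, 0, 0.02], "spin": 0},
  {"xyz": [0, 0, 0.01], "spin": 0},
  {"xyz": [0, 0, 0.01], "spin": 0},
  {"xyz": [0, 0, 0], "spin": 0},
  {"xyz": [0, 0, 0], "spin": 0},
  {"xyz": [0, 0, 0], "spin": 0},
  {"xyz": [0, 0, 0], "spin": 0},
])

```text
time: 24.3
tool_pos: [561.8, 129.2, 164.4]
tcp_rot: [3.142, -0.0, 1.76]
contact_force: [-0.8, 0.5, -2.2]
grip_width: 29.6
finger_force: 30.0
```

jog_arm([
  {"xyz": [0, 0, 0.008], "spin": 0},
  {"xyz": [0, 0, 0.004], "spin": 0},
  {"xyz": [0, 0, 0], "spin": 0},
  {"xyz": [0, 0, 0], "spin": 0},
  {"xyz": [0, 0, 0], "spin": 0},
  {"xyz": [0, 0, 0], "spin": 0},
  {"xyz": [0, 0, 0], "spin": 0},
  {"xyz": [0, 0, 0], "spin": 0},
  {"xyz": [0, 0, 0], "spin": 0},
  {"xyz": [0, 0, 0], "spin": 0},
])

```text
time: 25.55
tool_pos: [561.9, 129.3, 163.6]
tcp_rot: [3.141, -0.0, 1.76]
contact_force: [-1.4, 0.4, 4.9]
grip_width: 29.3
finger_force: 30.0
```

jog_arm([
  {"xyz": [0, 0, 0], "spin": 0},
  {"xyz": [0, 0, 0], "spin": 0},
  {"xyz": [0, 0, 0], "spin": 0},
  {"xyz": [0, 0, 0], "spin": 0},
  {"xyz": [0, 0, 0], "spin": 0},
  {"xyz": [0, 0, 0], "spin": 0},
  {"xyz": [0, 0, 0], "spin": 0},
  {"xyz": [0, 0, 0], "spin": 0},
  {"xyz": [0, 0, 0], "spin": 0},
  {"xyz": [0, 0, 0], "spin": 0},
], gripper=100)

```text
time: 26.8
tool_pos: [561.8, 129.2, 163.4]
tcp_rot: [3.142, -0.0, 1.76]
contact_force: [-0.2, 0.2, -0.1]
grip_width: 92.2
finger_force: 0.0
```

jog_arm([
  {"xyz": [0, 0, -0.1], "spin": 0},
  {"xyz": [0, 0, -0.2], "spin": 0},
  {"xyz": [0, 0, -0.2], "spin": 0},
  {"xyz": [0, 0, -0.3], "spin": 0},
  {"xyz": [0, 0, -0.3], "spin": 0},
  {"xyz": [0, 0, -0.3], "spin": 0},
  {"xyz": [0, -0.6, 0], "spin": 0},
  {"xyz": [0, -0.6, 0], "spin": 0},
  {"xyz": [0, -0.6, 0], "spin": 0},
  {"xyz": [0, 0, 0], "spin": 0},
])

```text
time: 28.05
tool_pos: [418.1, 102.0, 276.9]
tcp_rot: [3.14, 0.0, 1.76]
contact_force: [-0.2, -0.5, 0.5]
grip_width: 92.0
finger_force: 0.0
```

```bash
python3 - <<'E'
from h import *
im=bot.capture('scene')
a=cv2.resize(im[90:310,110:403],(800,600),interpolation=cv2.INTER_CUBIC)
cv2.imwrite('pics/s5.png',a)
E
```

```text
(no output)
```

View pics/s5.png

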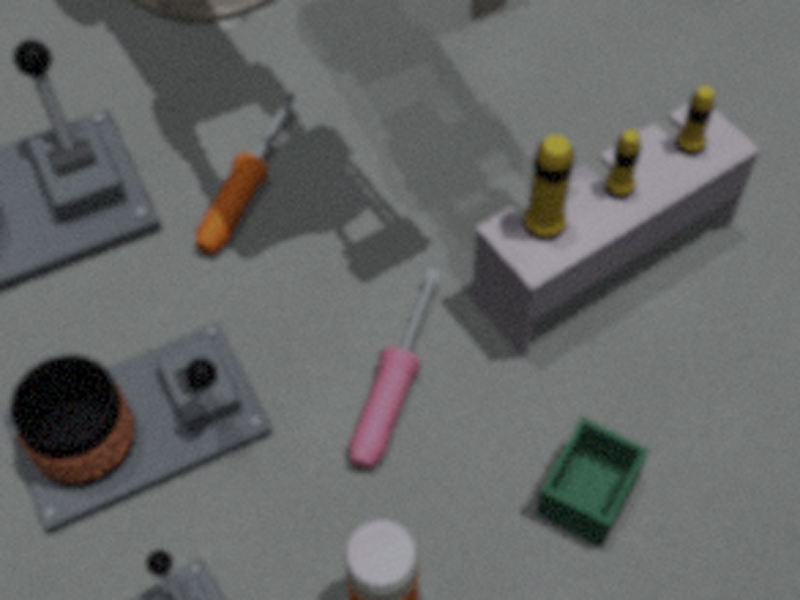

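The driver hangs upright with its collar at (545,225), the ball at (202,374) is leaning to on, and the listed bystanders have not moved. I'm handing in.

```bash
python3 -c "
from h import *
print(bot.close_job())"
```

```text
the job is handed in; nothing more can be done
None
```

The job is handed in at about 28 s: the switch is fully on, the driver's tip was held about 55 mm down in the pot for over a second without touching it, and the driver hangs upright in its slot again; the unlisted pink and orange drivers ended up lying on the bench, though the arm never came near them.

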